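Lay the tube coupon in the weld jig and close the hold-down

ROBOT

A 6-joint arm with a two-finger parallel gripper is mounted at the origin on the work surface. World frame = base frame: x ahead of the robot, y to its left, z up, the work surface at z = 0. Lengths are in mm, angles in rad, forces in N, time in s.
With the tool pointing down it reaches from about 250 to 850 mm from the base axis. Payload 12.5 kg.
Tool frame: the origin (TCP) lies between the finger pads; the fingertips stand 8 mm ahead of it and the grasp point (between the pads) lies 11 mm behind it; x points along the fingers, z is the direction in which the jaws open and shut, and the axes are right-handed (so a half turn about x gives the same grasp; the last joint's range is limited). The gripper opens to 93 mm and grips with 3 to 60 N. Pads are 15 mm wide; open, the fingers measure 128 mm over their backs; the gripper's body (75 mm by 188 mm) begins 65 mm behind the grasp point.
Start: joints at [1.106, 0.351, 1.652, -0, 1.139, -0.085], TCP at [203.872, 510.804, 226.633] pointing down, gripper open.
Joint ranges: [-2.75, 2.75], [-0.79, 2.1], [0.01, 2.65], [-1.57, 4.71], [0.07, 3.14], [-2.87, 2.87]. Speed limits (rad/s): [2.22, 2.22, 2.79, 3.14, 3.14, 3.14].

INTERFACE

Orientations are given as a 3x3 rotation matrix whose columns are the frame's x, y, z axes.
In Python, from bench import get_obs, snapshot, close_job gives the robot as it stands.
- The arm moves only by the tool move_arm, never from a script. Its argument "deltas" is a list that holds one entry, the list of rows, each a list of 7 numbers: the turn, a rotation vector about the tool's x, y, z in units of 360 degrees (1.0 is 360 degrees), then the shift along the tool's x, y, z in units of 250 mm (1.0 is 250 mm), then the opening, from 0 (shut) to 1 (fully open). In form: [[[rx, ry, rz, dx, dy, dz, grip], ...]]. A call has 1 to 10 rows; each row is the pose to reach, as a shift and turn from the pose commanded when the call began, along the tool's axes at that moment, turning the shorter way round; what a row does not reach only later rows make up. A row lasts 1/10 s, in which the tool goes at most 50 mm and 8.59 degrees, less where a joint would pass 70% of its speed; a pose out of reach is approached as far as the arm can. A call with a number of a shift or a turn outside -1 to 1 is refused whole. A call with a gripper value outside its range is refused whole. The fingers move at their own pace and stop on an object; "force" is the grip in N (left out, the last holds). Time passes only in rows, so rows that repeat a pose let the fingers close. It gives the time, the measured TCP pose, the force and the opening at its end, in the units of the state.
- get_obs(): the state, without advancing time (a new reading comes with each control period).
- snapshot(name): name is "side" or "top"; returns a dict with "color" (420x560x3 uint8, blue, green, red), "fx", "fy", "cx", "cy" (pixels), "rvec" (rotation vector, rad) and "tvec" (3), from world to camera coordinates, as OpenCV has them. Camera axes: x right, y down, z forward; pixel columns grow to the right and rows downward; lengths in mm; the calibration is good to about 2 mm. A picture is of the moment at which its call begins. There is no depth.
- close_job(): hands the job in, once; it reports no verdict.
The state is a dict: "t": time; "joint_pos": joint angles; "qd": joint speeds; "tau": joint torques, N m; "eef_pos": TCP position; "tool_rot": TCP orientation; "force": force on the tool from outside, world axes, zero at the start; "moment": the same for the moment, N m; "opening": finger opening in mm.
Only numpy, scipy, OpenCV 4.12 (cv2) and the standard library are available. Lean on these libraries where they do the work, as an engineer would, in place of code of your own. Each camera call takes 0.05 s, during which the arm holds its last target.

TASK

Tip the standing square-tube coupon over with a gentle push near its top, so that it lies flat along the jig's bed, between the rails, with its upper end towards the hold-down clamp. Then push the raised clamp arm over from behind so that it swings down and rests on the lying coupon. Only push with light touches: do not grip, squeeze, lift or carry the coupon or the clamp arm, and leave the other things on the table where they are.

Things in the scene. Friction and masses are not known exactly. Their poses are not given: they have to be found in the camera images.
- jig: weld jig fixed to the table: a dark steel bed 270 x 100 mm, 12 mm thick (top at 12 mm). Origin on the table under the bed; its +x axis runs along the bed from the coupon's standing place towards the clamp; the bed spans x -125 to +145 mm. Two rails 8 mm high run along it at y = -39 and +39 mm (66 mm clear between them). The clamp's stand is at x 92 to 132 mm, 56 mm wide in y with the hinge pin, 88 mm high; its front block at x = 92 mm stops the lying coupon.
- coupon: steel square tube 50 x 50 mm, 110 mm long, about 0.5 kg, with a tacked seam around its middle; stands on end on the bed between the rails, near jig x = -70 mm, its sides nearly parallel to the jig's. Origin at the centre of its lower end, z along the tube to its upper end. Pushed near the top towards the clamp it does not slide but tips on its lower front edge (about 1.5 N), and falls by itself once it leans more than 0.43 rad.
- coupon_center (a point): the coupon's centre, half-way along the tube (55 mm from either end)
- clamp (a joint): angle of the clamp arm, rad: 0 leaning 0.35 rad back (towards jig +x) from upright, 0.35 upright, about 1.92 level and resting on the lying coupon; grows as the arm swings towards jig -x. Starts between 0.05 and 0.25. A stiffish hinge (about 2 N at the grip): pushed past about 0.7 the arm goes down slowly by its own weight, on to 2.5 if no coupon is there.
- clamp_hinge (a point): centre of the clamp's hinge pin, 112 mm along jig +x and 74 mm above the table; the pin lies along jig y
- clamp_tip (a point): end of the clamp arm's black grip, 130 mm from the hinge; the arm is a straight bar 26 mm wide and 14 mm thick (grip, its last 50 mm: 28 by 16 mm), with a rubber pad under it 68 mm from the hinge
- pipe: bystander: round pipe offcut standing on end, 48 mm diameter, 80 mm tall; origin at the centre of its underside
- magnet: bystander: grey magnetic holder, a flat block 70 x 30 x 18 mm with a small steel button on top; origin at the centre of its underside
- angle: bystander: short length of steel angle, 90 x 40 x 40 mm; origin at the centre of its underside
- hammer: bystander: hammer lying on the table
- brush: bystander: brush with a wooden handle lying on the table
- tin: bystander: closed metal can standing upright, 70 mm diameter, 110 mm tall; origin at the centre of its underside
- spool: bystander: black spool standing on its flange, 100 mm diameter, 50 mm high; origin at the centre of its underside
Not all that is in view belongs to the job. What is shaped like the coupon but green or yellow is not meant.

How it is judged:
By the outcome, as a careful person would: the job done as asked, in the order asked, and still so for the second after the job is handed in, with the robot touching nothing.
It also fails if it takes over 67 s, if anything falls off the work surface, if the arm or the gripper's body presses on something with over 40 N, if the wrist force passes 120 N, or if a joint passes its speed limit or range.

## Working session

There is one attempt and no reset: what is moved stays moved. The work goes in short steps, Python scripts to look and compute and a tool call to move; the robot and the scene stay as the last step left them, time stands still between calls to the robot, and variables do not carry over. Pictures are saved under pics/ and viewed, and the job is handed in when it is done.

Besides the shell and the picture viewer there is one more tool, called after ">>>" as name([rows], argument=value, ...), one row to a line, values as JSON. move_arm: Moves the arm, as the interface text tells. Its arguments: {"type":"object","properties":{"deltas":{"type":"array"},"force":{"type":"number"}},"required":["deltas"]}

```bash
mkdir -p pics; ls
cat > h.py <<'E'
import numpy as np, cv2
from bench import get_obs, snapshot, close_job
def cam(s):
    R=cv2.Rodrigues(np.array(s['rvec'],float))[0]; t=np.array(s['tvec'],float).reshape(3)
    return R,t
def ray(s,u,v):
    R,t=cam(s); d=R.T@np.array([(u-s['cx'])/s['fx'],(v-s['cy'])/s['fy'],1.]); return -R.T@t,d
def onz(s,u,v,z):
    o,d=ray(s,u,v); return o+d*(z-o[2])/d[2]
def proj(s,p):
    R,t=cam(s); q=R@np.array(p,float)+t; return np.array([s['fx']*q[0]/q[2]+s['cx'],s['fy']*q[1]/q[2]+s['cy']])
def tri(s1,p1,s2,p2):
    o1,d1=ray(s1,*p1);o2,d2=ray(s2,*p2)
    k=np.linalg.lstsq(np.stack([d1,-d2],1),o2-o1,rcond=None)[0]
    a=o1+k[0]*d1;b=o2+k[1]*d2
    return (a+b)/2,np.linalg.norm(a-b)
E
python3 - <<'E'
from h import *
import pickle
for n in ['side','top']:
    s=snapshot(n); cv2.imwrite(f'pics/{n}0.png',s['color']); pickle.dump(s,open(f'{n}0.pkl','wb'))
    R,t=cam(s);print(n,-R.T@t,R[2],s['fx'],s['cx'],s['cy'])
o=get_obs();print({k:np.round(v,3).tolist() for k,v in o.items()})
E
```

```text
pics
side [ -11.38685383 -637.46198972  677.72167756] [ 0.59123619  0.60573529 -0.53247021] 387.12683770116087 281.5554911275885 212.11544667127367
top [ 329.06872079    5.80646178 1311.40586748] [ 0.23054967 -0.00559012 -0.9730445 ] 421.1124372450377 285.9538191926273 216.63686908093544
{'t': 0.1, 'joint_pos': [1.106, 0.351, 1.652, -0.0, 1.139, -0.085], 'qd': [-0.0, -0.001, -0.003, -0.001, 0.002, -0.001], 'tau': [0.001, -49.803, -28.57, 0.07, 0.024, -0.0], 'eef_pos': [203.77, 510.539, 226.164], 'tool_rot': [[-0.0, -0.929, 0.371], [-0.001, 0.371, 0.929], [-1.0, 0.0, -0.001]], 'force': [0.074, -0.574, -0.559], 'moment': [0.025, 0.026, -0.037], 'opening': 93.065}
```

View pics/side0.png

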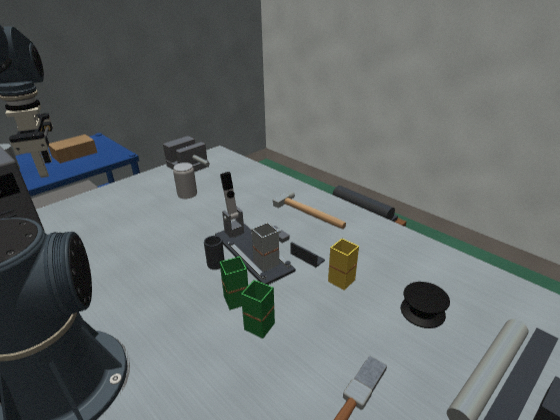

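View pics/top0.png

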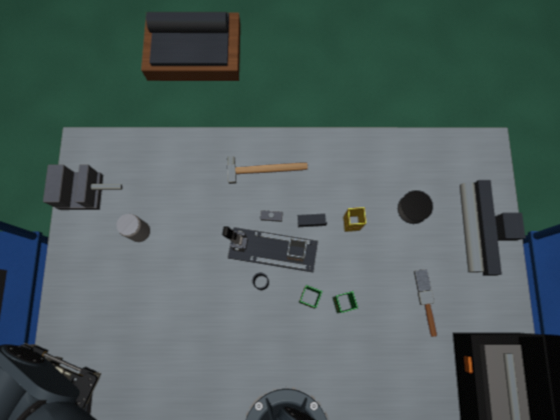

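Side view: the steel-grey coupon stands on the jig at (265,243) and the raised clamp arm is at (230,195). Top view: coupon at (298,247), clamp at (235,237). There are four tubes of this shape. Grey at top (298,247) stands on the jig's bed, so it fits. The two green ones at (310,296) and (345,302) and the yellow one at (355,218) are not meant. I'll confirm in an enlarged crop.

Run:
```python
import cv2
a=cv2.imread('pics/top0.png')[205:295,215:335]; b=cv2.imread('pics/side0.png')[160:290,195:335]
cv2.imwrite('pics/topc.png',cv2.resize(a,None,fx=6.5,fy=6.5,interpolation=cv2.INTER_CUBIC))
cv2.imwrite('pics/sidec.png',cv2.resize(b,None,fx=4.5,fy=4.5,interpolation=cv2.INTER_CUBIC))
```

```text
(no output)
```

View pics/topc.png

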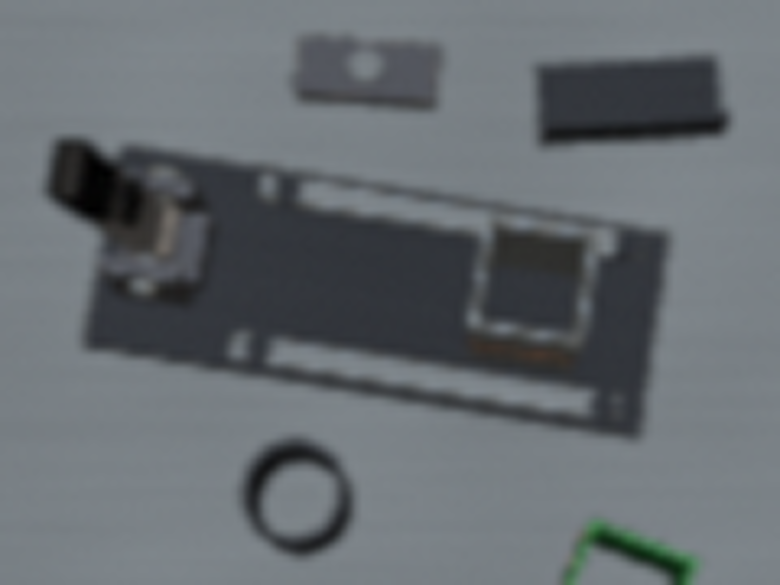

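View pics/sidec.png

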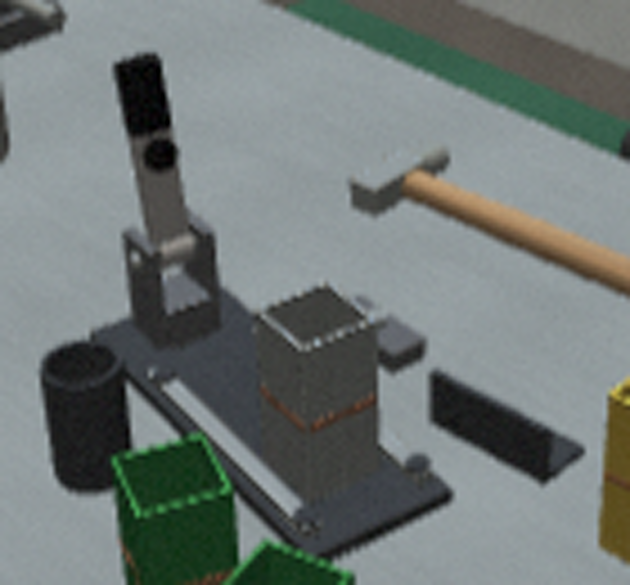

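The crop confirms it: a grey tube with a copper seam stands on the dark bed between the rails, and its top is centred in the top crop at about (535,285). Next I measure the jig, coupon and clamp.

```bash
cat > m.py <<'E'
from h import *
import pickle
T=pickle.load(open('top0.pkl','rb'));S=pickle.load(open('side0.pkl','rb'))
tc=lambda u,v:((u+.5)/6.5-.5+215,(v+.5)/6.5-.5+205)
sc=lambda u,v:((u+.5)/4.5-.5+195,(v+.5)/4.5-.5+160)
bed=np.array([onz(T,*tc(*p),12) for p in [(125,148),(85,347),(638,437),(668,232)]])
print('bed',bed.round(1).tolist())
print('sides',[round(float(np.linalg.norm(bed[i]-bed[i-1])),1) for i in range(4)])
x=(bed[0]+bed[1]-bed[2]-bed[3])[:2];x/=np.linalg.norm(x)
y=np.array([-x[1],x[0]])
c=bed.mean(0)[:2]; org=c-10*x
print('org',org,'yaw',np.arctan2(x[1],x[0]))
J=lambda p:(np.array([(p[:2]-org)@x,(p[:2]-org)@y,p[2]])).round(1)
for p in [(492,222),(600,232),(583,345),(470,328)]:
    print('coupon top',J(onz(T,*tc(*p),122)))
for p in [(258,322),(323,287),(378,322),(305,350)]:
    print('coupon top side',J(onz(S,*sc(*p),122)))
tip,e=tri(T,tc(68,165),S,sc(137,62)); print('tip',tip,J(tip),e)
for n,v in dict(pipe=(80,75)).items(): pass
W=lambda a,b,z:np.array([*(org+a*x+b*y),z])
for nm,p in dict(hinge=(112,0,74),tip=(112+130*np.sin(.2),0,74+130*np.cos(.2)),cp=(-70,0,122)).items():
    print(nm,W(*p).round(1),proj(T,W(*p)),proj(S,W(*p)))
print('pipe',onz(T,*tc(298,495),80),J(onz(T,*tc(298,495),80)))
for p in [(298,45),(435,105)]: print('magnet',J(onz(T,*tc(*p),18)))
E
python3 m.py
```

```text
bed [[602.1, 162.6, 12.0], [505.2, 178.9, 12.0], [462.6, -84.0, 12.0], [561.0, -99.9, 12.0]]
sides [265.7, 98.2, 266.3, 99.7]
org [531.15759902  29.51002826] yaw 1.4128792587735184
coupon top [-40.1 -21.2 122. ]
coupon top [-87.8 -24.3 122. ]
coupon top [-87.7  26.4 122. ]
coupon top [-37.8  26.8 122. ]
coupon top side [-51.   32.6 122. ]
coupon top side [-43.6 -15.9 122. ]
coupon top side [-90.9 -21.  122. ]
coupon top side [-88.8  26.2 122. ]
tip [554.97242588 164.07071995 197.94441843] [136.6  -2.4 197.9] 1.8987870162733982
hinge [548.8 140.1  74. ] [238.46575386 240.59431894] [232.57489251 214.996484  ]
tip [552.8 165.6 201.4] [224.06494822 230.7820326 ] [224.32365246 172.27522839]
cp [520.1 -39.6 122. ] [299.48266229 247.59305521] [266.98959279 230.19336654]
pipe [429.75326279  72.78946384  80.        ] [ 26.8 106.9  80. ]
magnet [  68.1 -111.7   18. ]
magnet [ -2.6 -92.7  18. ]
```

Checks on the measurements:
- The bed sides come out at 266 x 99 mm, against 270 x 100 given.
- The coupon is centred at jig (-64,2).
- The arm tip is at jig x 137, z 198, with a 1.9 mm ray gap. That puts the clamp at about 0.16 rad, inside the stated range.

Jig yaw is 1.413. I'll move behind the coupon with the fingers shut.

>>> move_arm([
  [[0,0,0,0,-0.1,-0.09,0],[0,0,0,0,-0.22,-0.2,0],[0,0,0,0,-0.36,-0.32,0],[0,0,0,0,-0.5,-0.44,0],[0,0,0,0,-0.63,-0.56,0],[0,0,0,0,-0.76,-0.68,0],[0,0,0,0,-0.88,-0.78,0],[0,0,0,0,-0.98,-0.87,0]],
], force=10)

```text
t: 0.9
eef_pos: [351.3, 216.2, 226.6]
tool_rot: [[-0.0, -0.929, 0.371], [-0.0, 0.371, 0.929], [-1.0, -0.0, -0.0]]
force: [0.9, -0.4, 0.6]
opening: 33.5
```

>>> move_arm([
  [[0,0,0,0,-0.1,-0.09,0],[0,0,0,0,-0.22,-0.2,0],[0,0,0,0,-0.36,-0.32,0],[0,0,0,0,-0.5,-0.44,0],[0,0,0,0,-0.63,-0.56,0],[0,0,0,0,-0.76,-0.68,0],[0,0,0,0,-0.88,-0.78,0],[-0.01,0,0,0,-0.96,-0.87,0],[-0.035,0,0,0,-0.98,-0.89,0],[-0.035,0,0,0,-0.98,-0.89,0],[-0.035,0,0,0,-0.98,-0.89,0]],
])

```text
invalid input
```

>>> move_arm([
  [[0,0,0,0,-0.12,-0.11,0],[0,0,0,0,-0.25,-0.24,0],[0,0,0,0,-0.38,-0.37,0],[0,0,0,0,-0.51,-0.5,0],[0,0,0,0,-0.64,-0.63,0],[0,0,0,0,-0.77,-0.76,0],[-0.01,0,0,0,-0.89,-0.88,0],[-0.025,0,0,0,-0.98,-0.96,0],[-0.035,0,0,0,-0.98,-0.96,0],[-0.035,0,0,0,-0.98,-0.96,0]],
])

```text
t: 1.9
eef_pos: [489.2, -96.4, 226.2]
tool_rot: [[-0.001, -0.987, 0.16], [0.0, 0.16, 0.987], [-1.0, 0.001, 0.0]]
force: [-0.5, -0.2, 0.1]
opening: 0.5
```

```bash
cat > tgt.py <<'E'
import sys
sys.argv_=sys.argv
from h import *
org=np.array([531.16,29.51]);yaw=1.4129
x=np.array([np.cos(yaw),np.sin(yaw)]);y=np.array([-x[1],x[0]])
def go(a,b,z):
    o=get_obs();p=np.array(o['eef_pos']);R=np.array(o['tool_rot'])
    w=np.array([*(org+a*x+b*y),z])
    d=p[:2]-org
    print('at jig',(d@x).round(1),(d@y).round(1),p[2].round(1),'tool z yaw',np.arctan2(R[1,2],R[0,2]).round(3),'units',(R.T@(w-p)/250).round(3),'F',np.round(o['force'],1),'open',o['opening'])
if __name__=='__main__': go(*map(float,sys.argv[1:4]))
E
python3 tgt.py -130 2 112
```

```text
at jig -130.9 21.6 226.2 tool z yaw 1.41 units [ 0.457 -0.079  0.004] F [-0.5 -0.2  0.1] open 0.5415562236184088
```

Now I lower into place behind the coupon's top and look before pushing.

>>> move_arm([
  [[0,0,0,0.0,-0.08,0.0,0],[0,0,0,0.1,-0.08,0,0],[0,0,0,0.22,-0.08,0,0],[0,0,0,0.34,-0.08,0,0],[0,0,0,0.44,-0.08,0,0],[0,0,0,0.46,-0.08,0,0]],
])

```text
t: 2.5
eef_pos: [507.5, -97.9, 109.4]
tool_rot: [[-0.004, -0.987, 0.16], [0.001, 0.16, 0.987], [-1.0, 0.004, 0.001]]
force: [0.7, -0.1, 0.9]
opening: 0.5
```

```bash
cat > pic.py <<'E'
import sys
from h import *
k=sys.argv[1]
a=snapshot('top')['color'][195:305,215:335]; b=snapshot('side')['color'][150:280,195:335]
a=cv2.resize(a,(436,400),interpolation=cv2.INTER_CUBIC);b=cv2.resize(b,(364,338),interpolation=cv2.INTER_CUBIC)
im=np.zeros((400,800,3),np.uint8);im[:,:436]=a;im[:338,436:]=b
cv2.imwrite(f'pics/{k}.png',im)
E
python3 pic.py p1; python3 tgt.py -107 2 112
```

```text
at jig -129.9 2.0 111.5 tool z yaw 1.41 units [-0.002  0.     0.092] F [ 0.8 -0.6 -0.4] open 0.4220508105333817
```

View pics/p1.png

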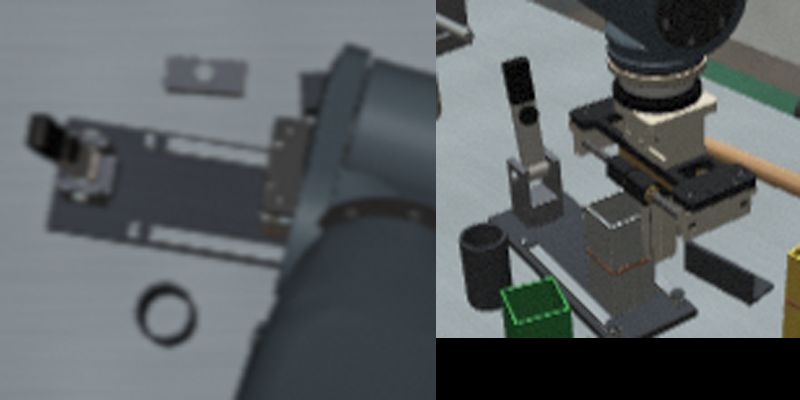

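The side panel shows the shut fingers at about (655,225), behind the still-standing coupon at (615,235), with the gripper body well above it. Now a slow push.

>>> move_arm([
  [[0,0,0,0,0,0.02,0],[0,0,0,0,0,0.04,0],[0,0,0,0,0,0.06,0],[0,0,0,0,0,0.075,0],[0,0,0,0,0,0.09,0],[0,0,0,0,0,0.1,0],[0,0,0,0,0,0.11,0],[0,0,0,0,0,0.12,0],[0,0,0,0,0,0.13,0],[0,0,0,0,0,0.14,0]],
])

```text
t: 3.6
eef_pos: [514.8, -64.4, 111.7]
tool_rot: [[0.0, -0.987, 0.159], [-0.0, 0.159, 0.987], [-1.0, -0.0, -0.0]]
force: [-0.6, -1.8, 2.8]
opening: 0.4
```

```bash
python3 pic.py p2; python3 tgt.py -65 2 112
```

```text
at jig -95.1 1.5 111.7 tool z yaw 1.411 units [-0.001  0.002  0.121] F [-0.3 -2.1  0.4] open 0.36636693160865597
```

View pics/p2.png

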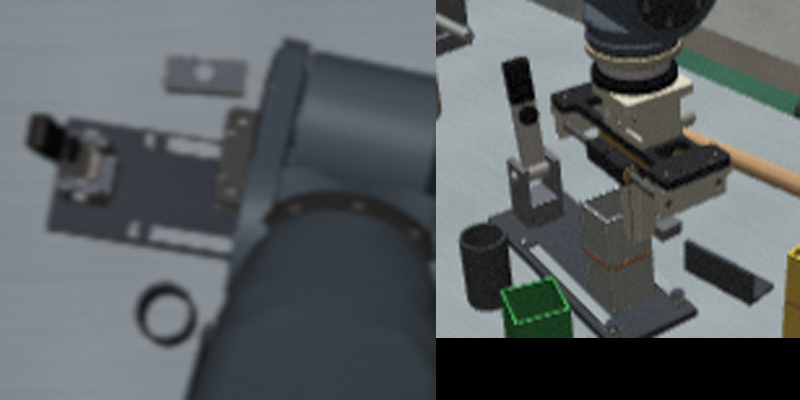

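The fingers touch at about 2 N and the coupon is starting to lean. I'll continue slowly.

>>> move_arm([
  [[0,0,0,0,0,0.01,0],[0,0,0,0,0,0.025,0],[0,0,0,0,0,0.04,0],[0,0,0,0,0,0.055,0],[0,0,0,0,0,0.07,0],[0,0,0,0,0,0.08,0],[0,0,0,0,0,0.09,0],[0,0,0,0,0,0.1,0],[0,0,0,0,0,0.11,0],[0,0,0,0,0,0.12,0]],
])

```text
t: 4.7
eef_pos: [519.4, -34.5, 111.6]
tool_rot: [[-0.0, -0.987, 0.159], [0.0, 0.159, 0.987], [-1.0, 0.0, 0.0]]
force: [0.4, -0.4, 0.6]
opening: 0.8
```

```bash
python3 pic.py p3; python3 tgt.py -65 2 112
```

```text
at jig -65.0 1.6 111.6 tool z yaw 1.411 units [-0.002  0.002  0.   ] F [ 0.1 -0.   0.1] open 0.5359154359309773
```

View pics/p3.png

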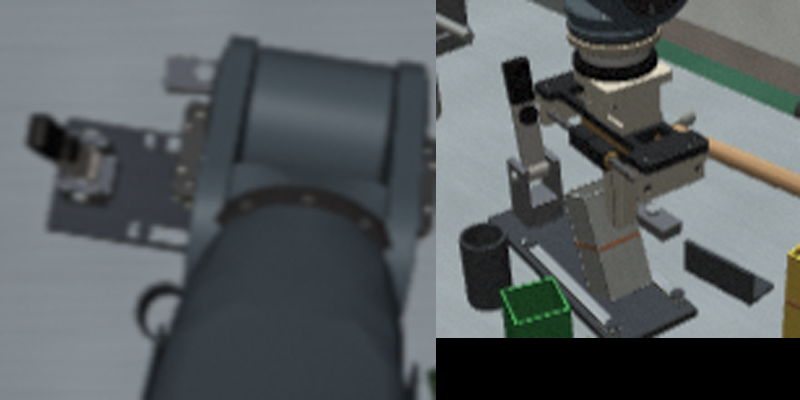

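The coupon leans close to its balance point and the force is down to about 0. A few mm more.

>>> move_arm([
  [[0,0,0,0,0,0.01,0],[0,0,0,0,0,0.02,0],[0,0,0,0,0,0.03,0],[0,0,0,0,0,0.04,0],[0,0,0,0,0,0.04,0],[0,0,0,0,0,0.04,0]],
])

```text
t: 5.4
eef_pos: [521.0, -24.8, 111.6]
tool_rot: [[0.0, -0.987, 0.159], [-0.0, 0.159, 0.987], [-1.0, -0.0, -0.0]]
force: [0.4, -0.4, -0.8]
opening: 0.3
```

```bash
python3 pic.py p4; python3 tgt.py -65 2 240
```

```text
at jig -55.4 1.5 111.6 tool z yaw 1.411 units [-0.513  0.002 -0.039] F [-0.2  0.1  0.5] open 0.7447680688230838
```

View pics/p4.png

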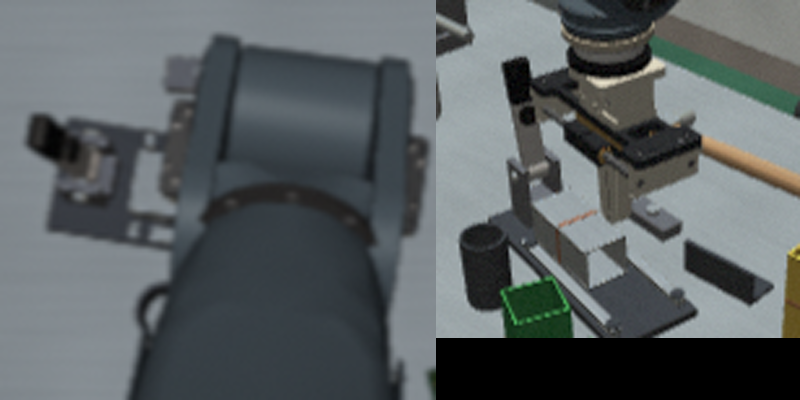

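The coupon now lies flat along the bed, between the rails, at side panel (580,240). Next I rise and pass high over the clamp to get behind it.

>>> move_arm([
  [[0,0,0,-0.1,0,0,0],[0,0,0,-0.25,0,0,0],[0,0,0,-0.4,0,0,0],[0,0,0,-0.55,0,0,0],[0,0,0,-0.64,0,0,0],[0,0,0,-0.64,0,0,0]],
])

```text
t: 6.1
eef_pos: [522.2, -25.1, 274.7]
tool_rot: [[0.005, -0.987, 0.159], [-0.001, 0.159, 0.987], [-1.0, -0.006, 0.0]]
force: [0.5, -0.4, 0.9]
opening: 0.7
```

>>> move_arm([
  [[0,0,0,0,0,0.08,0],[0,0,0,0,0,0.2,0],[0,0,0,0,0,0.34,0],[0,0,0,0,-0.01,0.48,0],[0,0,0,0,-0.01,0.62,0],[0,0,0,0,-0.01,0.76,0],[0,0,0,0,-0.01,0.88,0],[0,0,0,0,-0.01,0.96,0],[0,0,0,0,-0.01,0.98,0],[0,0,0,0,-0.01,0.98,0]],
])

```text
t: 7.1
eef_pos: [562.2, 216.6, 270.5]
tool_rot: [[-0.001, -0.987, 0.158], [-0.001, 0.158, 0.987], [-1.0, 0.001, -0.001]]
force: [-0.3, 0.2, -0.1]
opening: 0.3
```

```bash
python3 pic.py p5; python3 tgt.py 185 -1 168
```

```text
at jig 188.7 -1.5 271.1 tool z yaw 1.41 units [ 0.413  0.002 -0.015] F [0.1 0.3 0.7] open 0.5066328641383733
```

View pics/p5.png

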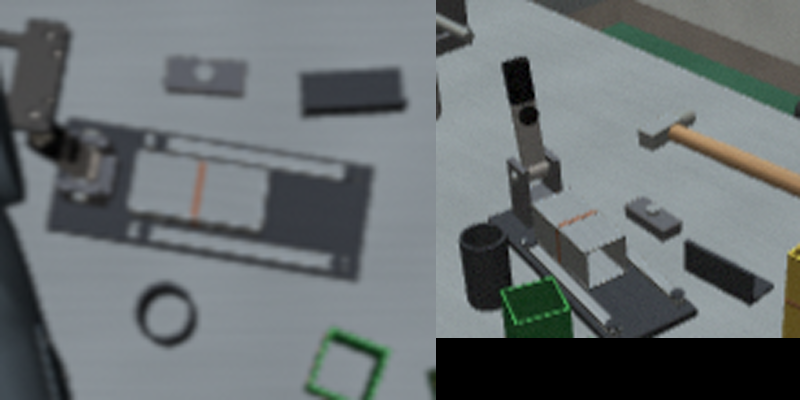

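In the top panel the coupon lies flat at (200,190), parallel to the rails, between them, and pointing at the clamp stand. Its span (jig x of about -40 to 70) covers the pad's landing place at x ≈ 44. Now I lower behind the arm.

>>> move_arm([
  [[0,0,0,0.08,0,0,0],[0,0,0,0.18,0,0,0],[0,0,0,0.3,0,0,0],[0,0,0,0.38,0,0,0],[0,0,0,0.41,0,0,0],[0,0,0,0.41,0,-0.02,0],[0,0,0,0.41,0,-0.05,0],[0,0,0,0.41,0,-0.07,0]],
])

```text
t: 8.0
eef_pos: [560.2, 198.5, 170.4]
tool_rot: [[0.002, -0.987, 0.16], [0.0, 0.16, 0.987], [-1.0, -0.002, 0.001]]
force: [-1.0, -0.4, -0.5]
opening: 0.4
```

```bash
python3 pic.py p6; python3 tgt.py 100 -1 168
```

```text
at jig 171.4 -1.9 170.1 tool z yaw 1.41 units [ 0.008  0.003 -0.286] F [-0.1 -0.6  0.4] open 0.4876072503893179
```

View pics/p6.png

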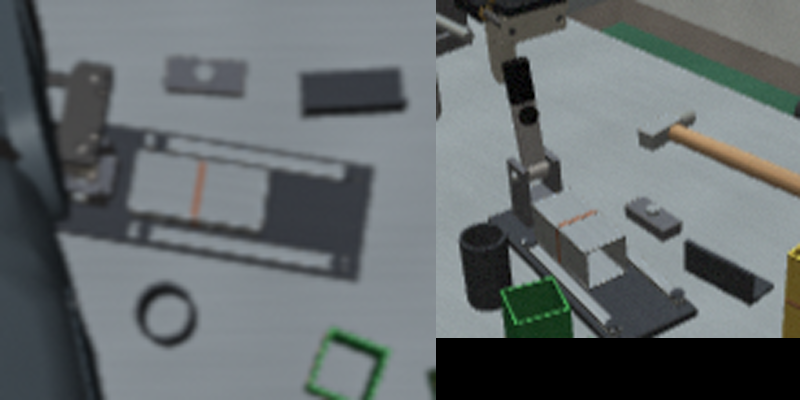

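The fingers at side panel (500,50) are just behind the black grip at (518,80), with no contact yet. I push slowly towards jig -x.

>>> move_arm([
  [[0,0,0,0,0,-0.015,0],[0,0,0,0,0,-0.03,0],[0,0,0,0,0,-0.045,0],[0,0,0,0,0,-0.06,0],[0,0,0,0,0,-0.075,0],[0,0,0,0,0,-0.09,0],[0,0,0,0,0,-0.105,0],[0,0,0,0,0,-0.12,0],[0,0,0,0,0,-0.135,0],[0,0,0,0,0,-0.15,0]],
])

```text
t: 9.1
eef_pos: [553.7, 161.9, 169.1]
tool_rot: [[-0.0, -0.987, 0.159], [-0.0, 0.159, 0.987], [-1.0, 0.0, -0.0]]
force: [0.1, 0.5, -0.3]
opening: 0.5
```

```bash
python3 pic.py p7; python3 tgt.py 100 -1 168
```

```text
at jig 134.2 -1.4 169.1 tool z yaw 1.411 units [ 0.004  0.001 -0.137] F [-0.5 -0.   0.1] open 0.6995452675991493
```

View pics/p7.png

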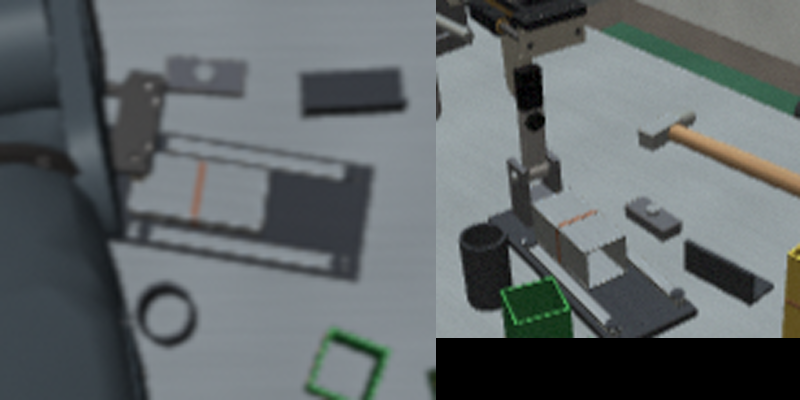

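The arm is now about upright, with its grip at side panel (528,88). I keep going.

>>> move_arm([
  [[0,0,0,0,0,-0.015,0],[0,0,0,0,0,-0.03,0],[0,0,0,0,0,-0.045,0],[0,0,0,0,0,-0.06,0],[0,0,0,0,0,-0.075,0],[0,0,0,0,0,-0.09,0],[0,0,0,0,0,-0.105,0],[0,0,0,0,0,-0.12,0],[0,0,0,0,0,-0.135,0],[0,0,0,0,0,-0.14,0]],
])

```text
t: 10.2
eef_pos: [548.1, 127.3, 169.1]
tool_rot: [[-0.0, -0.987, 0.159], [-0.0, 0.159, 0.987], [-1.0, 0.0, -0.0]]
force: [-0.2, 0.5, -0.4]
opening: 0.6
```

```bash
python3 pic.py p8; python3 tgt.py 100 -1 168
```

```text
at jig 99.5 -1.4 169.2 tool z yaw 1.411 units [0.005 0.002 0.002] F [-0.1  0.1 -0.3] open 0.5185107577440821
```

View pics/p8.png

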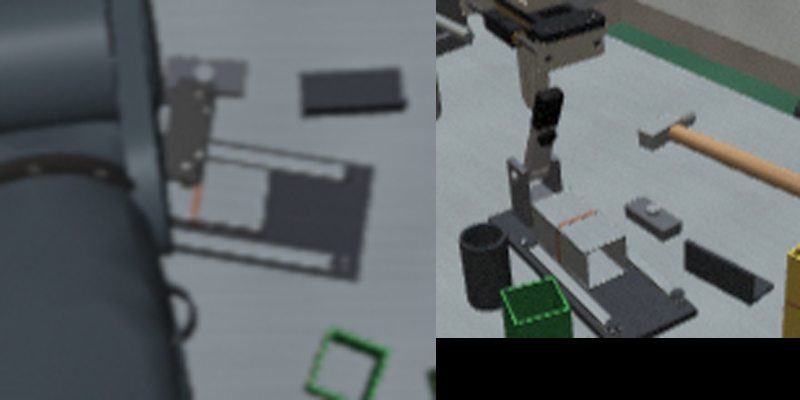

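The arm leans well forward, near the tipping angle. A little more, then I pause to let it fall.

>>> move_arm([
  [[0,0,0,0,0,-0.015,0],[0,0,0,0,0,-0.03,0],[0,0,0,0,0,-0.045,0],[0,0,0,0,0,-0.06,0],[0,0,0,0,0,-0.07,0],[0,0,0,0,0,-0.07,0],[0,0,0,0,0,-0.07,0],[0,0,0,0,0,-0.07,0],[0,0,0,0,0,-0.07,0],[0,0,0,0,0,-0.07,0]],
])

```text
t: 11.3
eef_pos: [545.4, 110.6, 169.1]
tool_rot: [[-0.0, -0.987, 0.159], [0.0, 0.159, 0.987], [-1.0, 0.0, 0.0]]
force: [0.6, -1.0, 0.2]
opening: 0.1
```

```bash
python3 pic.py p9; python3 tgt.py 100 -1 270
```

```text
at jig 82.2 -1.3 169.1 tool z yaw 1.411 units [-0.404  0.001  0.071] F [ 0.2  0.8 -0.3] open 0.5313628384171174
```

View pics/p9.png

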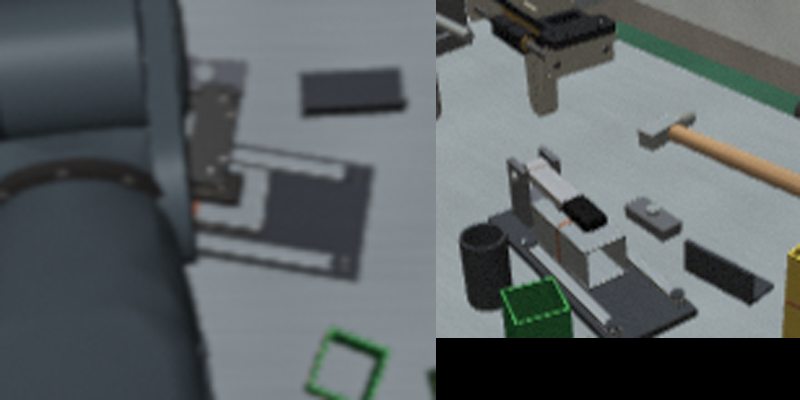

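The clamp arm has swung down onto the coupon, with its grip at side panel (585,212). I back off upwards and away towards the robot's left for an unobstructed check.

>>> move_arm([
  [[0,0,0,-0.1,0,0,0],[0,0,0,-0.25,0,0,0],[0,0,0,-0.4,0,0.1,0],[0,0,0,-0.4,0,0.25,0],[0,0,0,-0.4,0,0.4,0],[0,0,0,-0.4,0,0.55,0],[0,0,0,-0.4,0,0.7,0],[0,0,0,-0.4,0,0.8,0],[0,0,0,-0.4,0,0.8,0],[0,0,0,-0.4,0,0.8,0]],
])

```text
t: 12.4
eef_pos: [577.0, 307.8, 268.8]
tool_rot: [[-0.001, -0.987, 0.158], [-0.0, 0.158, 0.987], [-1.0, 0.0, -0.001]]
force: [0.0, -0.0, 0.2]
opening: 0.6
```

```bash
python3 pic.py p10; python3 tgt.py 100 -1 270
python3 - <<'E'
from h import *
for n in ['side','top']: cv2.imwrite(f'pics/{n}_end.png',snapshot(n)['color'])
E
```

```text
at jig 281.2 -1.9 269.2 tool z yaw 1.41 units [-0.003  0.001 -0.725] F [-0.4 -1.2  0.4] open 0.6792677452185557
```

View pics/p10.png

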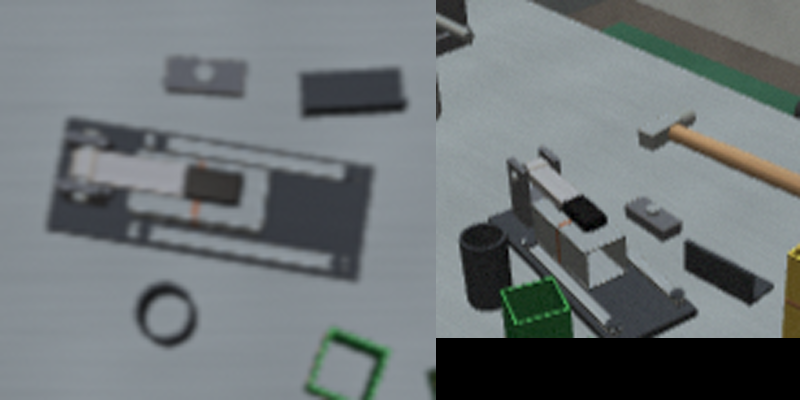

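View pics/top_end.png

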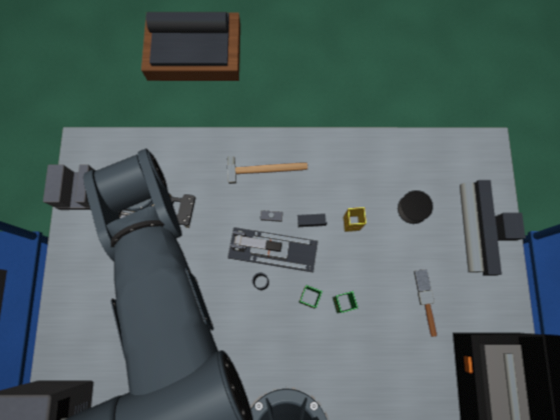

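Run:
```python
from h import *
import pickle
from tgt import org,x,y
T=pickle.load(open('top0.pkl','rb'));S=pickle.load(open('side0.pkl','rb'))
p,e=tri(T,(215+241/3.633,195+188/3.633),S,(195+(598-436)/2.6,150+218/2.6))
d=p[:2]-org;print('grip end jig',d@x,d@y,p[2],'gap',e)
for q in [(267,172),(262,230),(130,210)]:
    w=onz(T,215+q[0]/3.633,195+q[1]/3.633,62);d=w[:2]-org;print('coupon corner',d@x,d@y)
for n in ['side','top']:
    a=cv2.imread(f'pics/{n}0.png');b=cv2.imread(f'pics/{n}_end.png')
    m=(cv2.absdiff(a,b).max(2)>40).astype(np.uint8)
    k,_,st,_=cv2.connectedComponentsWithStats(m); print(n,[s[:5].tolist() for s in st[1:] if s[4]>15])
```

```text
grip end jig -17.507478624573388 -1.6395685312416914 79.93454178246736 gap 1.5224783973436353
coupon corner -35.73678167528028 -20.413370508609404
coupon corner -39.19123156811486 27.830914314750068
coupon corner 70.5586132735517 28.655107568695858
side [[0, 0, 217, 59, 5884], [15, 32, 29, 50, 678], [192, 59, 14, 5, 23], [178, 71, 32, 11, 162], [0, 83, 15, 4, 41], [27, 89, 8, 5, 19], [15, 91, 11, 5, 21], [171, 90, 50, 22, 232], [0, 95, 44, 71, 884], [197, 96, 13, 4, 21], [38, 115, 14, 17, 93], [20, 130, 15, 4, 34], [31, 147, 20, 31, 363], [220, 172, 17, 43, 421], [231, 214, 48, 47, 937], [43, 232, 48, 43, 916], [0, 254, 37, 36, 223], [61, 263, 9, 16, 68], [35, 267, 20, 23, 164], [79, 309, 8, 9, 39], [38, 313, 38, 33, 180]]
top [[91, 149, 162, 271, 21899], [86, 171, 13, 38, 211], [99, 175, 3, 9, 20], [92, 184, 6, 9, 29], [113, 184, 7, 4, 17], [222, 226, 67, 33, 779], [290, 239, 16, 5, 45], [0, 344, 24, 27, 448], [24, 344, 77, 46, 1687], [19, 373, 4, 12, 34], [5, 377, 13, 10, 67], [35, 387, 12, 7, 48], [0, 395, 22, 25, 277], [17, 400, 31, 20, 287]]
```

The checks agree: the grip end is at jig (-18,-2,80), against about (-18,0,74) expected for a level arm. The coupon spans jig x -38 to 70 between the rails. The only changes in the pictures are the coupon, the clamp and the robot, so I hand it in.

```bash
python3 -c "
from bench import *
print(get_obs()['t']);print(close_job())"
```

```text
12.6
the job is handed in; nothing more can be done
None
```

The coupon now lies flat along the jig's bed, between the rails, with its upper end towards the clamp, and the clamp arm rests on it. I tipped it with the shut fingers near its top, at about 2 N. I then pushed the raised arm over from behind until it swung down by itself. The job was handed in at 12.6 s with the robot clear of everything.

**Last checks:**
- **Coupon:** it spans jig x of about -38 to 70 mm and y of about -20 to 28 mm.
- **Clamp:** the grip end measured jig (-18, -2, 80) mm, close to a level arm. The height reads about 6 mm above the hinge line, which I put down to picking the upper edge of the grip.
- **Other things on the table:** before-and-after pictures show changes only at the coupon, the clamp and the robot. In the end top picture the robot arm hid the tin, so I checked it only in the side picture, which shows no change there.

One move call was refused for having 11 rows. Nothing moved, and I re-sent it with 10.

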